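# Slide the setting gauge under the clamp bridge

### The job

On the bench in front of the purple clamp jig lies a flat steel setting gauge. With the fingertips, push the gauge along the bench through the flared mouth and under the low bridge, nose first, until its nose is fully home against the end stop, then let go and leave it lying there. Push it gently by its edges: do not pinch, lift or tip it, keep your fingers off its red knob, and leave the dish, the tub and the screwdriver where they are.

Things in the scene. Friction and masses are not known exactly. Their poses are not given: they have to be found in the camera images.
- gauge: Loose flat steel plate 120 x 60 x 12 mm (x, y, z), 0.4 to 0.8 kg, flat on the bench (friction ordinary). Origin: centre of its underside. +x points to its nose, the end with two dark lines on top; the red knob is at the -x end; z up. It starts 0.14 to 0.20 m (centre to centre) before the bridge, nose towards the mouth, up to 0.35 rad askew and 30 mm off the centre line.
- knob: Red lifting knob fixed on the gauge, 20 mm in diameter, its origin on the gauge's top face at x = -40 mm of the gauge, rising 22 mm (top 34 mm above the bench). Not to be touched.
- gauge_nose (a point): Middle of the gauge's front (nose) face, 6 mm above its underside.
- gauge_tail (a point): Middle of the gauge's rear (tail) face, 6 mm above its underside: the face to push.
- jig: Fixed jig with a purple bridge on two posts. Origin on the bench under the middle of the bridge; +x is the centre line and the way in, y across, z up. The gauge slides on the bench itself. Passage 66 mm wide (|y| < 33 mm). Bridge from x = -15 to +15 mm, underside 15 mm above the bench, top 40 mm, brass screw head to 48 mm. Posts and feet reach |y| = 75 mm. Nothing of it lies before x = -43 mm.
- jig_mouth (a point): Middle of the opening under the bridge's front face, at x = -15 mm of the jig, 7.5 mm above the bench. In front of it two dark guides, 12 mm high, flare from 66 mm apart at x = -15 mm to about 95 mm apart at x = -42 mm.
- jig_stop (a point): Middle of the end stop's face, at x = +55 mm of the jig, 6 mm above the bench: where the nose point must arrive. The stop is a rigid dark bar 18 mm high; 12 mm high side rails lead to it from the bridge. With the gauge home, its tail is at x = -65 mm of the jig and the knob stays outside the bridge.
- dish: Loose steel dish, 90 mm across, 40 mm high, origin at the centre of its underside. Bystander, beside or beyond the jig.
- tub: Loose cream tub with white lid, 60 mm across, 60 mm high, origin at the centre of its underside. Bystander, beside or beyond the jig.
- driver: Loose screwdriver with a wooden handle, 170 mm long, lying on the bench beyond the end stop. Bystander.
Things that resemble listed ones, but are neither listed nor needed, are in the scene too. What is shaped like the gauge but blue, brown or pink is not meant.

How it is judged:
By the outcome, as a careful person would: the job done as asked, in the order asked, and still so for the second after the job is handed in, with the robot touching nothing.
It also fails if it takes over 61 s, if anything falls off the work surface, if the arm or the gripper's body presses on something with over 40 N, if the wrist force passes 120 N, or if a joint passes its speed limit or range.

### The arm

A 7-joint arm with a two-finger parallel gripper is mounted at the origin on the work surface. World frame = base frame: x ahead of the robot, y to its left, z up, the work surface at z = 0. Lengths are in m, angles in rad, forces in N, time in s.
With the tool pointing down it reaches from about 0.425 to 0.875 m from the base axis. Payload 8.4 kg.
Tool frame: the origin (TCP) lies midway between the tips of the shut fingers; the grasp point (between the pads) lies 19 mm behind it; z points along the fingers, x is the direction in which the jaws open and shut, and the axes are right-handed (so a half turn about z gives the same grasp; the last joint's range is limited). The gripper opens to 87 mm and grips with 3 to 60 N. Pads are 19 mm wide; open, the fingers measure 117 mm over their backs; the gripper's body (75 mm by 190 mm) begins 51 mm behind the grasp point.
Start: joints at [-1.251, 0.333, 0.04, 1.465, -0.013, 1.343, -0.059], TCP at [0.264, 0.594, 0.223] pointing down, gripper open.
Joint ranges: [-2.58, 2.58], [-0.38, 2.09], [-1.3, 1.39], [0.25, 2.4], [-1.5, 4.64], [0.08, 2.09], [-2.65, 2.65]. Speed limits (rad/s): [2.22, 2.22, 2.79, 2.79, 3.14, 3.14, 3.14].

### API

Orientations are given as a 3x3 rotation matrix whose columns are the frame's x, y, z axes.
In Python, from cell import env gives the robot as it stands.
- The arm moves only by the tool drive_tool, never from a script. Its argument "commands" is a list of rows, each a list of 2 entries, a list of its own where there are three numbers: the shift along the world's x, y, z in cm, then the turn, a rotation vector about the world's x, y, z in degrees. In form: [[[tx, ty, tz], [ax, ay, az]], ...]. A call has 1 to 10 rows; each row is the pose to reach, as a shift and turn from the pose measured when the call began; what a row does not reach only later rows make up. A row lasts 1/8 s, in which the tool goes at most 62.5 mm and 10.7 degrees, less where a joint would pass 70% of its speed; a pose out of reach is approached as far as the arm can. A call with a gripper value outside its range is refused whole. "jaw" is the gripper command: -1 is shut, 1 is fully open, values between are in proportion, set as the call begins (left out, the last holds). The fingers move at their own pace and stop on an object; the grip force is fixed at half the most. Time passes only in rows, so rows that repeat a pose let the fingers close. It gives the time, the measured TCP pose, the force and the opening at its end, in the units of the state.
- env.read_state(): the state, without advancing time (a new reading comes with each control period).
- env.get_image(name): name is "scene" or "top" or "wrist"; returns a dict with "color" (480x640x3 uint8, blue, green, red), "intrinsics" (3x3 intrinsics, pixels), "R" (3x3) and "t" (3): a world point X has camera coordinates R X + t. Camera axes: x right, y down, z forward; pixel columns grow to the right and rows downward; lengths in m; the calibration is good to about 2 mm. A picture is of the moment at which its call begins. There is no depth.
- env.finish_job(): hands the job in, once; it reports no verdict.
The state is a dict: "time": time; "joints": joint angles; "qvel": joint speeds; "effort": joint torques, N m; "eef_pos": TCP position; "orientation": TCP orientation; "ft_force": force on the tool from outside, world axes, zero at the start; "ft_torque": the same for the moment, N m; "gripper_width": finger opening in m.
Only numpy, scipy, OpenCV 4.12 (cv2) and the standard library are available. Lean on these libraries where they do the work, as an engineer would, in place of code of your own. Each camera call takes 0.05 s, during which the arm holds its last target.

## Working session

There is one attempt and no reset: what is moved stays moved. The work goes in short steps, Python scripts to look and compute and a tool call to move; the robot and the scene stay as the last step left them, time stands still between calls to the robot, and variables do not carry over. Pictures are saved under pics/ and viewed, and the job is handed in when it is done.

Besides the shell and the picture viewer there is one more tool, called after ">>>" as a command line: name --argument value ..., lists and objects as JSON in quotes. drive_tool: Moves the arm, as the interface text tells. Its arguments: {"type":"object","properties":{"commands":{"type":"array"},"jaw":{"type":"number"}},"required":["commands"]}

```bash
mkdir -p pics; ls
python3 - <<'E'
from cell import env
import cv2
for n in ("scene","top","wrist"):
    i=env.get_image(n); cv2.imwrite(f"pics/a_{n}.png",i["color"])
    print(n,i["intrinsics"].round(1).tolist(),i["R"].round(3).tolist(),i["t"].round(3).tolist())
print(env.read_state())
E
```

```text
pics
scene [[521.4, 0.0, 314.5], [0.0, 521.4, 234.1], [0.0, 0.0, 1.0]] [[-0.768, 0.641, 0.011], [0.405, 0.499, -0.766], [-0.496, -0.584, -0.642]] [0.395, -0.208, 1.29]
top [[444.6, 0.0, 316.5], [0.0, 444.6, 249.0], [0.0, 0.0, 1.0]] [[0.025, -1.0, 0.014], [-0.983, -0.027, -0.182], [0.182, -0.009, -0.983]] [0.044, 0.566, 0.751]
wrist [[399.3, 0.0, 318.7], [0.0, 399.3, 238.9], [0.0, 0.0, 1.0]] [[0.407, 0.914, -0.002], [0.873, -0.388, 0.296], [0.27, -0.122, -0.955]] [-0.649, -0.038, 0.392]
{'time': 0.15, 'joints': array([-1.25120732,  0.33374719,  0.03988374,  1.46604823, -0.01337008,
        1.34335607, -0.05849432]), 'qvel': array([ 0.00126162, -0.00344477,  0.00199779, -0.00279485, -0.00021526,
        0.00086678,  0.00236853]), 'effort': array([ 3.28765549e-03, -6.56845665e+01,  1.33723117e+00, -4.04104006e+01,
       -5.97584643e-02,  4.17738128e-02,  5.29285774e-05]), 'eef_pos': array([0.26420768, 0.59346714, 0.22187442]), 'orientation': array([[ 4.06664420e-01,  9.13577514e-01, -4.17969178e-04],
       [ 9.13576702e-01, -4.06664619e-01, -1.22405998e-03],
       [-1.28824695e-03,  1.15934741e-04, -9.99999163e-01]]), 'ft_force': array([0.11654654, 0.71967542, 0.18139521]), 'ft_torque': array([ 0.04509795, -0.00895998,  0.01070475]), 'gripper_width': 0.08655229420516401}
```

View pics/a_scene.png

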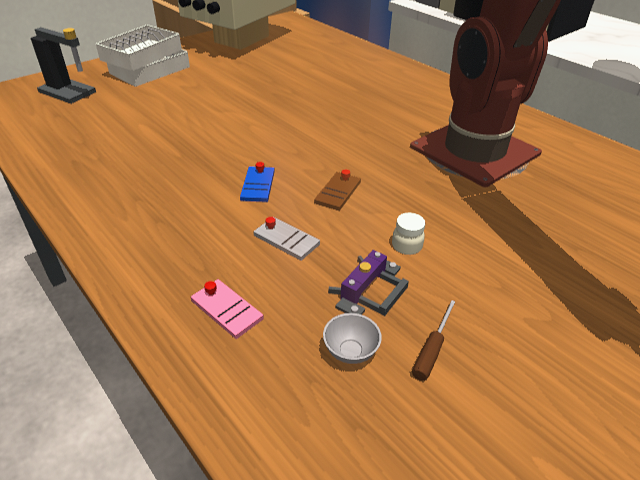

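View pics/a_top.png

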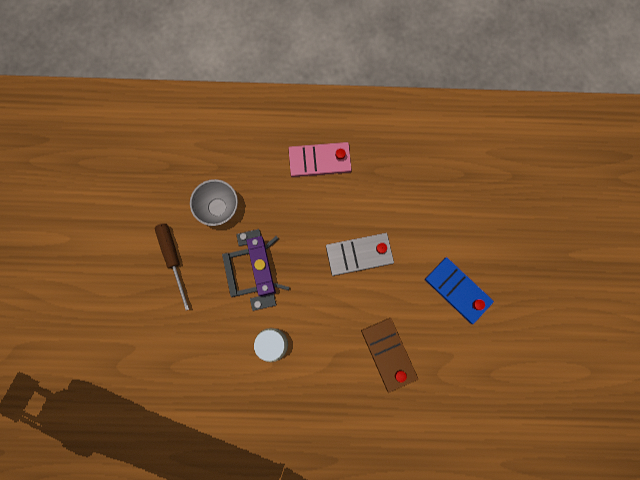

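View pics/a_wrist.png

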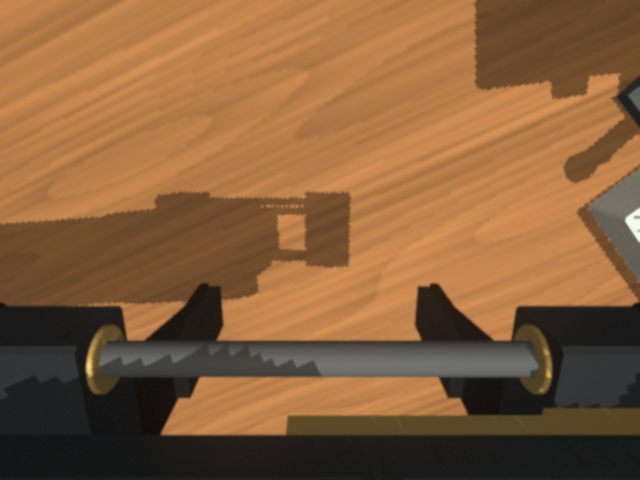

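The scene has four gauge-like plates. In the top picture they are grey (360,254), pink (320,158), blue (459,291) and brown (389,355). The grey one fits: it is steel-coloured and its nose lines face the jig mouth at (285,263). I'll confirm with a crop and measure.

```bash
cat > h.py <<'E'
import numpy as np,cv2
from cell import env
def back(im,px,z):
    K,R,t=im["intrinsics"],im["R"],im["t"]
    px=np.atleast_2d(np.array(px,float)); d=np.c_[px,np.ones(len(px))]@np.linalg.inv(K).T@R
    C=-R.T@t; return C+d*((z-C[2])/d[:,2])[:,None]
def proj(im,X):
    return cv2.projectPoints(np.array(X,float).reshape(-1,1,3),cv2.Rodrigues(im["R"])[0],im["t"],im["intrinsics"],None)[0].reshape(-1,2)
def crop(c,u0,v0,u1,v1,s,name):
    cv2.imwrite(name,cv2.resize(c[v0:v1,u0:u1],None,fx=s,fy=s,interpolation=cv2.INTER_CUBIC))
def gauge(im,roi):
    """pixel mask of grey plate in roi (u0,v0,u1,v1) -> minAreaRect corners at z=12mm"""
    u0,v0,u1,v1=roi; c=im["color"][v0:v1,u0:u1].astype(int)
    m=((c.max(2)-c.min(2)<25)&(c.min(2)>110)).astype(np.uint8)
    m=cv2.morphologyEx(m,cv2.MORPH_CLOSE,np.ones((5,5),np.uint8))
    cs=cv2.findContours(m,cv2.RETR_EXTERNAL,cv2.CHAIN_APPROX_NONE)[0]
    k=max(cs,key=cv2.contourArea).reshape(-1,2)+[u0,v0]
    P=back(im,k,0.012)[:,:2]
    r=cv2.minAreaRect((P*1000).astype(np.float32))
    return r,m
E
python3 - <<'E'
from h import *
im=env.get_image("top")
crop(im["color"],215,215,415,335,4,"pics/b.png")
r,m=gauge(im,(315,220,405,285)); print(r, cv2.boxPoints(r))
s=env.get_image("scene")
crop(s["color"],245,205,425,325,4,"pics/b2.png")
r2,m=gauge(s,(250,210,325,262)); print(r2)
E
```

```text
((565.569091796875, -22.81481170654297), (58.8681640625, 118.8847427368164), 13.074055671691895) [[523.45154   28.428432]
 [550.3445   -87.37463 ]
 [607.68665  -74.05806 ]
 [580.7937    41.74501 ]]
((569.3005981445312, -19.93500518798828), (58.90169143676758, 118.61750793457031), 12.9642915725708)
```

View pics/b.png

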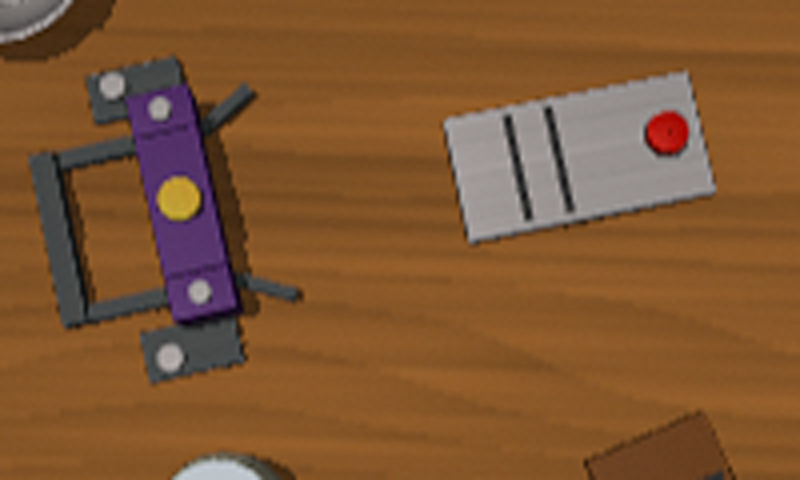

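View pics/b2.png

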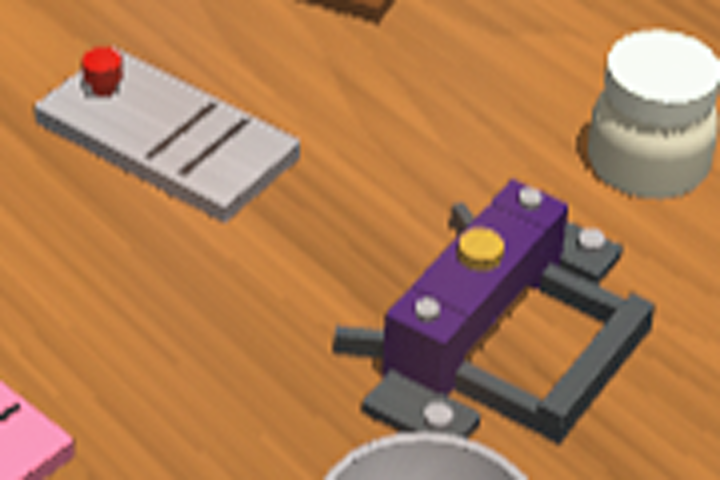

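The crop confirms the grey steel plate: two dark nose lines towards the jig, red knob at the far end. Next I need the jig pose, so I'll enlarge the jig.

Run:
```python
from h import *
im=env.get_image("top")
crop(im["color"],218,222,298,316,6,"pics/c.png")
s=env.get_image("scene")
crop(s["color"],325,240,415,320,7,"pics/c2.png")
```

```text
(no output)
```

View pics/c.png

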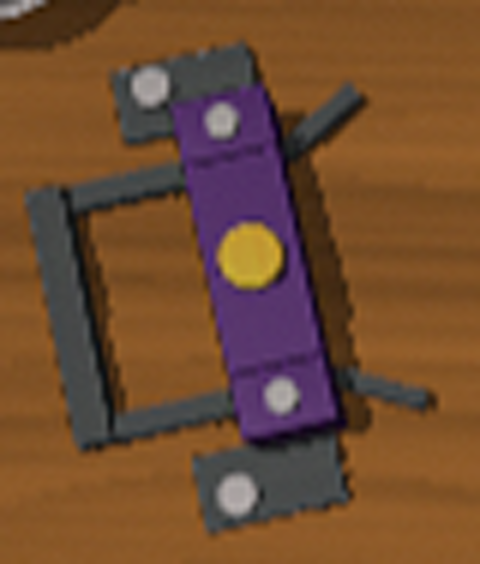

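View pics/c2.png

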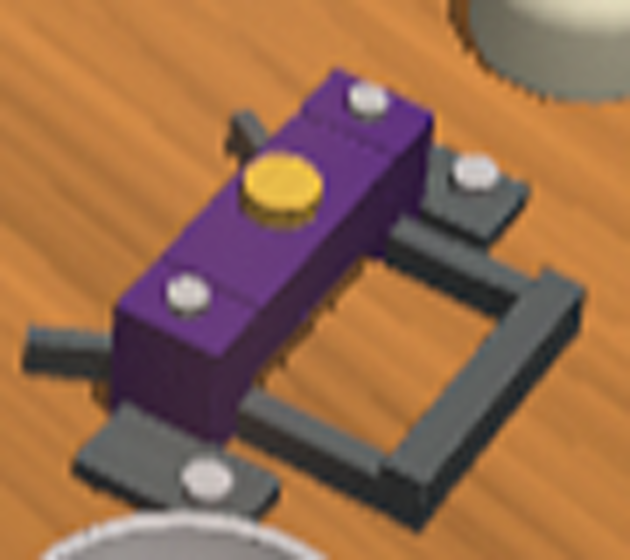

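Run:
```python
from h import *
from scipy.optimize import least_squares
def fit(im,sc,off,screw,lines):
    B=lambda p,z:back(im,np.array(p)/sc+off-0.4,z)[:,:2]*1000
    def res(q,full=False):
        a=q[2];ex=np.array([np.cos(a),np.sin(a)]);ey=np.array([-ex[1],ex[0]])
        L=lambda P:np.c_[(P-q[:2])@ex,(P-q[:2])@ey]
        o=list(L(B([screw],48))[0])
        for ax,v,z,pts in lines: o+=list(L(B(pts,z))[:,ax]-v)
        return np.array(o)
    f=least_squares(res,[560,150,1.8]);return f.x,f.fun
im=env.get_image("top");s=env.get_image("scene")
q,e=fit(im,6,np.array([218,222]),(251,256),[(0,-15,40,[(268,85),(345,425)]),(0,15,40,[(173,105),(247,440)]),(0,55,18,[(65,190),(112,437)]),(1,-33,12,[(78,212),(187,187)]),(1,33,12,[(115,415),(232,393)])])
print("top",q,np.degrees(q[2]),e.round(1))
q2,e2=fit(s,7,np.array([325,240]),(283,180),[(0,-15,40,[(337,70),(118,310)]),(0,15,40,[(433,118),(218,352)]),(0,55,18,[(548,275),(385,470)])])
print("scene",q2,np.degrees(q2[2]),e2.round(1))
def rel(q,r):
    a=q[2];d=np.array(r[0])-q[:2];ex=np.array([np.cos(a),np.sin(a)])
    print("gauge centre in jig",d@ex,d@[-ex[1],ex[0]],"yaw rel",90+r[2]-np.degrees(a))
rel(q,gauge(im,(315,220,405,285))[0]);rel(q2,gauge(s,(250,210,325,262))[0])
```

```text
top [-2.15170116e+03 -4.29168582e+03  1.54965819e+00] 88.78887379603192 [-1362.6  4319.2  -293.4  1177.7 -1719.6  -268.3  1017.5  1448.8  -683.5
  -554.2 -1598.1 -1483.4]
scene [3.85983125e+04 3.45483681e+04 2.33612278e+00] 133.8499755171418 [  -87.4     0.   -573.7  2573.9 -2159.1  1002.4  -910.2   154.1]
gauge centre in jig 4325.342782313529 -2626.401263483784 yaw rel 14.285180921985656
gauge centre in jig 1416.2952202209733 51372.811914958045 yaw rel -30.885660102713075
```

Units slip: z must be in metres there.

```bash
cat > fitjig.py <<'E'
from h import *
from scipy.optimize import least_squares
def fit(im,sc,off,screw,lines):
    B=lambda p,z:back(im,np.array(p)/sc+off-0.4,z/1000)[:,:2]*1000
    def res(q,full=False):
        a=q[2];ex=np.array([np.cos(a),np.sin(a)]);ey=np.array([-ex[1],ex[0]])
        L=lambda P:np.c_[(P-q[:2])@ex,(P-q[:2])@ey]
        o=list(L(B([screw],48))[0])
        for ax,v,z,pts in lines: o+=list(L(B(pts,z))[:,ax]-v)
        return np.array(o)
    f=least_squares(res,[560,150,1.8]);return f.x,f.fun
def rel(q,r):
    a=q[2];d=np.array(r[0])-q[:2];ex=np.array([np.cos(a),np.sin(a)])
    print("gauge centre in jig",d@ex,d@[-ex[1],ex[0]],"yaw rel",90+r[2]-np.degrees(a))
E
python3 - <<'E'
from fitjig import *
im=env.get_image("top");s=env.get_image("scene")
q,e=fit(im,6,np.array([218,222]),(251,256),[(0,-15,40,[(268,85),(345,425)]),(0,15,40,[(173,105),(247,440)]),(0,55,18,[(65,190),(112,437)]),(1,-33,12,[(78,212),(187,187)]),(1,33,12,[(115,415),(232,393)])])
print("top",q,np.degrees(q[2]),e.round(1))
q2,e2=fit(s,7,np.array([325,240]),(283,180),[(0,-15,40,[(337,70),(118,310)]),(0,15,40,[(433,118),(218,352)]),(0,55,18,[(548,275),(385,470)])])
print("scene",q2,np.degrees(q2[2]),e2.round(1))
rel(q,gauge(im,(315,220,405,285))[0]);rel(q2,gauge(s,(250,210,325,262))[0])
S=env.read_state();print(S["time"])
E
```

```text
top [534.28761947 160.06855121   1.82978038] 104.83869327012569 [ 0.6 -0.5  0.1 -0.4 -0.4 -1.  -0.   1.1  0.1  0.2 -0.7  0.9]
scene [536.70547616 163.29444449   1.83084358] 104.89961017429346 [-1.  -0.   0.1  1.5 -0.8 -1.8  1.3  0.7]
gauge centre in jig -184.7954652155081 16.597920943952296 yaw rel -1.7646375984337936
gauge centre in jig -185.4379152294273 15.625282925904385 yaw rel -1.8786150342177734
0.55
```

>>> drive_tool --commands '[[[1, -2.5, 0], [0, 0, 2]], [[3, -7.5, 0], [0, 0, 6]], [[5.5, -14, 0], [0, 0, 10]], [[8.3, -21, 0], [0, 0, 14]], [[11.1, -28, 0], [0, 0, 18]], [[13.9, -35, 0], [0, 0, 22]], [[16.6, -42, 0], [0, 0, 26]], [[19.4, -49, 0], [0, 0, 30]], [[22, -55.5, 0], [0, 0, 34]], [[23.7, -60, 0], [0, 0, 38]]]' --jaw 0.6

```text
time: 1.8
eef_pos: [0.4784, 0.0518, 0.223]
orientation: [[-0.244, 0.97, 0.001], [0.97, 0.244, 0.001], [0.0, 0.001, -1.0]]
ft_force: [1.3, 0.4, 0.2]
gripper_width: 0.0694
```

>>> drive_tool --commands '[[[1.5, -4.4, -3], [0, 0, 0.8]], [[3.2, -8, -8], [0, 0, 0.8]], [[3.5, -8.8, -13], [0, 0, 0.8]], [[3.5, -8.8, -17], [0, 0, 0.8]], [[3.5, -8.8, -18.3], [0, 0, 0.8]], [[3.5, -8.8, -18.3], [0, 0, 0.8]]]'

```text
time: 2.55
eef_pos: [0.5135, -0.0361, 0.0402]
orientation: [[-0.258, 0.966, 0.001], [0.966, 0.258, 0.001], [0.0, 0.001, -1.0]]
ft_force: [-0.5, 0.6, -0.4]
gripper_width: 0.0695
```

Run:
```python
from h import *
im=env.get_image("top")
crop(im["color"],230,200,430,350,4,"pics/d.png")
s=env.get_image("scene")
crop(s["color"],215,140,415,290,4,"pics/d2.png")
S=env.read_state();print(S["eef_pos"],S["joints"])
```

```text
[ 0.51466336 -0.03596498  0.04156578] [-0.52736956  0.2644623   0.57968869  2.01271932 -0.18395659  0.91091595
  1.9812796 ]
```

View pics/d.png

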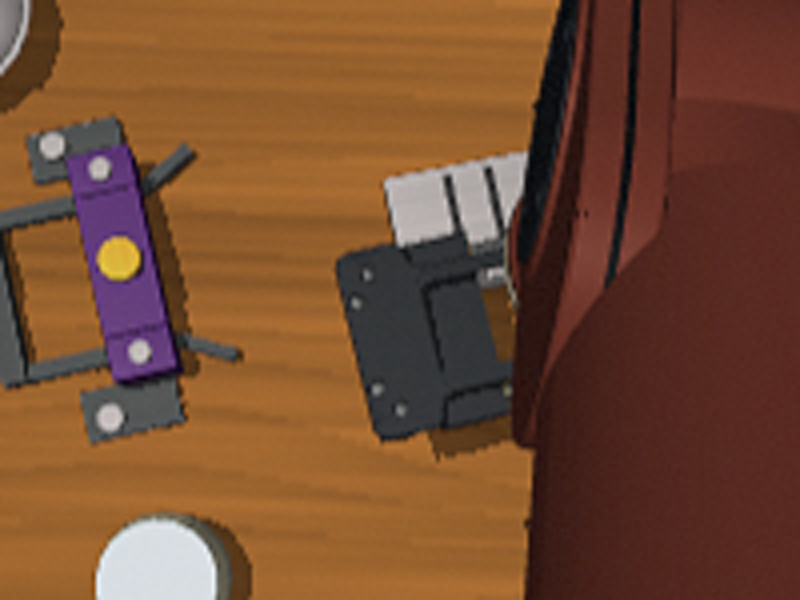

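View pics/d2.png

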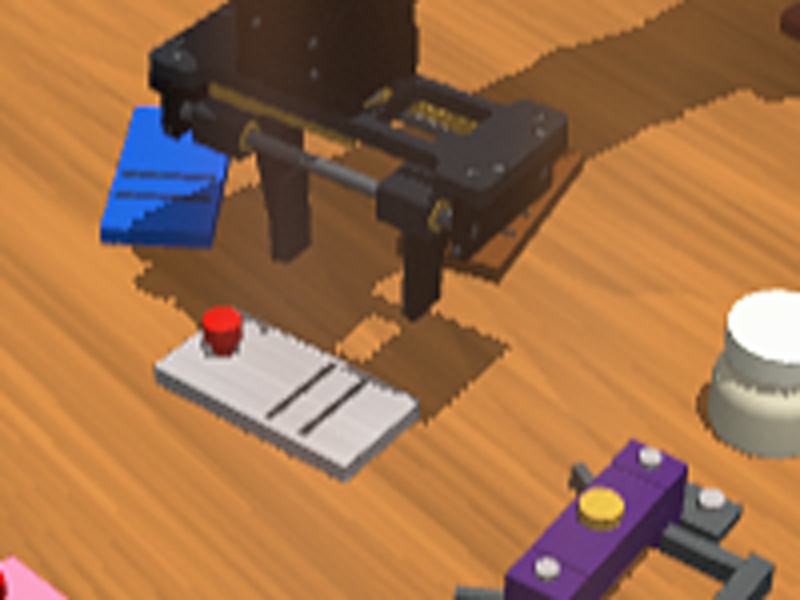

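The fingers sit clear on the robot side of the gauge, parallel to its long side. I'll lower and creep sideways into contact.

>>> drive_tool --commands '[[[0, 0, -1.5], [0, 0, 0]], [[0, 0, -3], [0, 0, 0]], [[0, 0, -3.4], [0, 0, 0]], [[0.3, 0.08, -3.4], [0, 0, 0]], [[0.6, 0.16, -3.4], [0, 0, 0]], [[0.9, 0.24, -3.4], [0, 0, 0]], [[1.2, 0.31, -3.4], [0, 0, 0]], [[1.4, 0.37, -3.4], [0, 0, 0]], [[1.5, 0.4, -3.4], [0, 0, 0]], [[1.5, 0.4, -3.4], [0, 0, 0]]]'

```text
time: 3.9
eef_pos: [0.5284, -0.0328, 0.0074]
orientation: [[-0.257, 0.966, 0.001], [0.966, 0.257, 0.001], [0.001, 0.001, -1.0]]
ft_force: [-5.9, -2.1, 5.1]
gripper_width: 0.0696
```

Run:
```python
from fitjig import *
s=env.get_image("scene")
crop(s["color"],215,140,415,290,4,"pics/e2.png")
r,m=gauge(s,(250,210,325,262));print(r);rel([536.7,163.3,1.8308],r)
S=env.read_state();print(S["eef_pos"],S["ft_force"])
```

```text
((573.526611328125, -15.854034423828125), (66.54656982421875, 127.80424499511719), 12.995108604431152)
gauge centre in jig -182.60003052121175 10.468820654663606 yaw rel -1.90200452811996
[ 0.52837334 -0.03275836  0.00738413] [-7.23239909 -1.27802519  5.41885181]
```

View pics/e2.png

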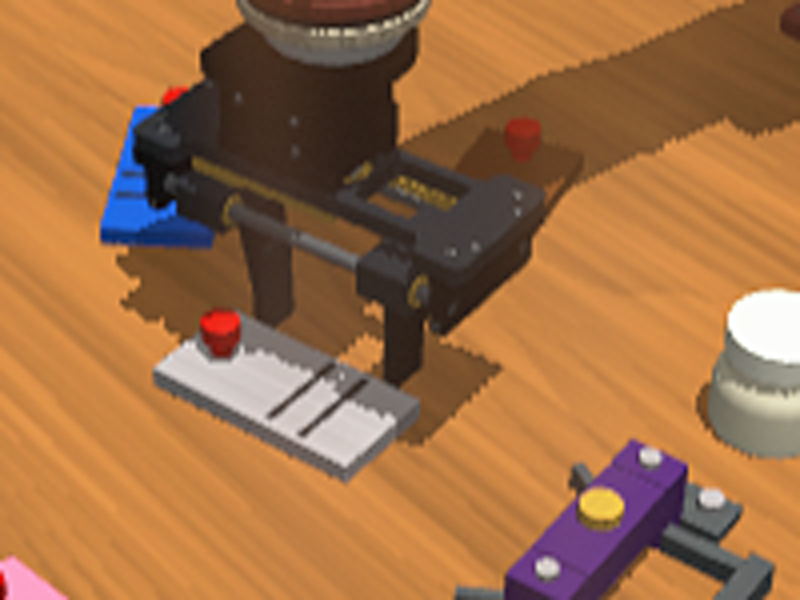

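>>> drive_tool --commands '[[[0, 0, 0.1], [0, 0, 0]], [[0, 0, 0.1], [0, 0, 0]]]'

```text
time: 4.2
eef_pos: [0.5282, -0.0329, 0.0084]
orientation: [[-0.257, 0.966, 0.001], [0.966, 0.257, 0.001], [0.001, 0.001, -1.0]]
ft_force: [-3.2, 0.3, 0.2]
gripper_width: 0.07
```

>>> drive_tool --commands '[[[0.1, 0.03, 0], [0, 0, 0]], [[0.2, 0.05, 0], [0, 0, 0]], [[0.3, 0.08, 0], [0, 0, 0]], [[0.4, 0.11, 0], [0, 0, 0]], [[0.5, 0.13, 0], [0, 0, 0]], [[0.5, 0.13, 0], [0, 0, 0]]]'

```text
time: 4.95
eef_pos: [0.5325, -0.0318, 0.0082]
orientation: [[-0.257, 0.966, -0.001], [0.966, 0.257, 0.001], [0.001, -0.001, -1.0]]
ft_force: [-5.5, -2.8, 3.9]
gripper_width: 0.0695
```

Run:
```python
from fitjig import *
s=env.get_image("scene")
crop(s["color"],225,180,345,270,6,"pics/f2.png")
S=env.read_state();print(S["eef_pos"],S["ft_force"],S["ft_torque"])
```

```text
[ 0.53244877 -0.03184364  0.00814027] [-6.16879187 -1.81101035  3.8500427 ] [-0.47972436  1.33495531  0.01024656]
```

View pics/f2.png

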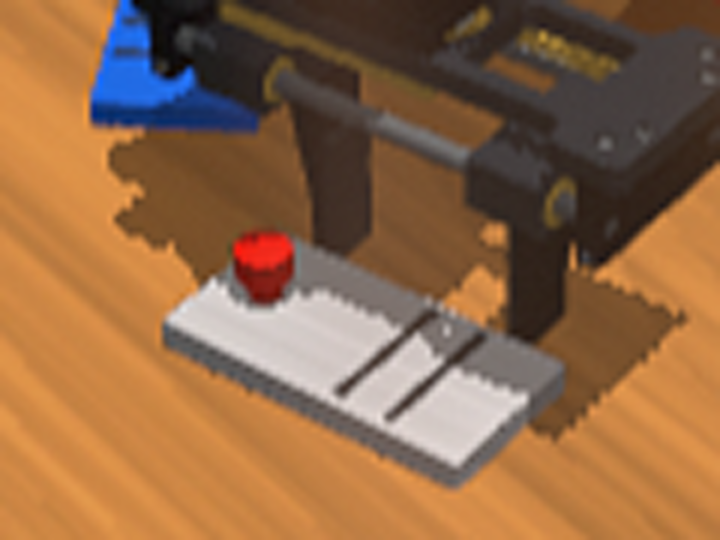

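```bash
cat > jf.py <<'E'
from fitjig import *
# jig pose per camera, and world (averaged)
JS=np.array([536.7,163.3,1.8308]);JW=np.array([535.5,161.7,1.8303]);JT=np.array([534.3,160.1,1.8298])
def tojig(q,P):
    a=q[2];ex=np.array([np.cos(a),np.sin(a)]);D=np.atleast_2d(P)[:,:2]-q[:2]
    return np.c_[D@ex,D@[-ex[1],ex[0]]]
def corners(im,q,sc,off,pts):
    P=back(im,np.array(pts)/sc+off-.4,.012)[:,:2]*1000
    J=tojig(q,P);d=(J[1]-J[0])+(J[2]-J[3])  # order: tail-a,nose-a,nose-b,tail-b
    print("corners",J.round(1).tolist(),"ctr",J.mean(0).round(1),"yaw",np.degrees(np.arctan2(d[1],d[0])).round(2))
def tool():
    S=env.read_state();R=S["orientation"]
    print("t",S["time"],"tool jig",tojig(JW,S["eef_pos"]*1000)[0].round(1),"z",S["eef_pos"][2].round(4),"toolx yaw-jig",(np.degrees(np.arctan2(R[1,0],R[0,0]))-np.degrees(JW[2])).round(2),"F",S["ft_force"].round(1))
E
python3 - <<'E'
from jf import *
s=env.get_image("scene")
corners(s,JS,6,np.array([225,180]),[(165,322),(457,472),(565,370),(285,235)])
tool()
E
```

```text
corners [[-244.1, -17.0], [-124.6, -19.2], [-125.2, 39.8], [-241.2, 41.4]] ctr [-183.7   11.2] yaw -0.94
t 5.05 tool jig [-186.3   52.6] z 0.0082 toolx yaw-jig 0.02 F [-6.1 -2.6  3.9]
```

>>> drive_tool --commands '[[[0.15, 0.04, 0], [0, 0, 0]], [[0.3, 0.08, 0], [0, 0, 0]], [[0.45, 0.12, 0], [0, 0, 0]], [[0.6, 0.16, 0], [0, 0, 0]], [[0.75, 0.2, 0], [0, 0, 0]], [[0.9, 0.24, 0], [0, 0, 0]], [[1.0, 0.27, 0], [0, 0, 0]], [[1.1, 0.29, 0], [0, 0, 0]], [[1.1, 0.29, 0], [0, 0, 0]]]'

```text
time: 6.18
eef_pos: [0.5423, -0.0292, 0.008]
orientation: [[-0.257, 0.966, -0.004], [0.966, 0.257, 0.0], [0.001, -0.003, -1.0]]
ft_force: [-7.3, -2.5, 6.2]
gripper_width: 0.0698
```

Run:
```python
from jf import *
s=env.get_image("scene")
crop(s["color"],225,180,345,270,6,"pics/g2.png")
tool()
```

```text
t 6.225 tool jig [-186.3   42.4] z 0.008 toolx yaw-jig 0.02 F [-8.6 -2.5  6.1]
```

View pics/g2.png

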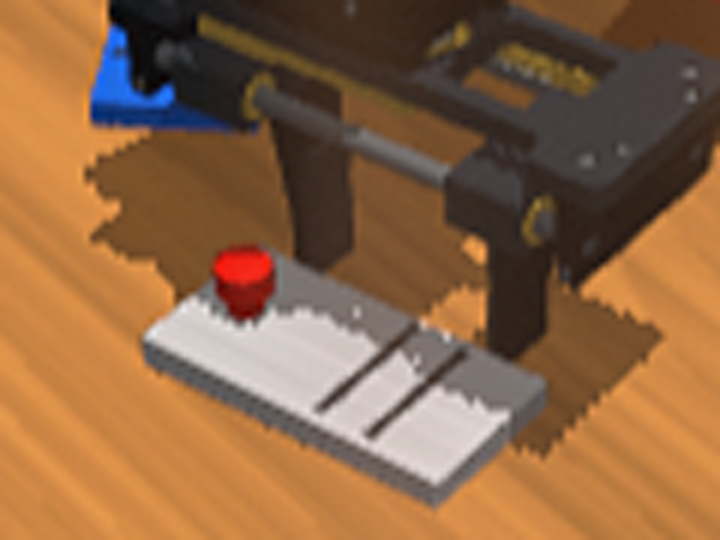

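Run:
```python
from jf import *
s=env.get_image("scene")
corners(s,JS,6,np.array([225,180]),[(143,340),(437,488),(545,382),(265,248)])
tool()
```

```text
corners [[-243.9, -28.1], [-125.2, -28.6], [-127.0, 31.2], [-242.2, 32.0]] ctr [-184.6    1.6] yaw -0.32
t 6.275 tool jig [-186.2   42.4] z 0.008 toolx yaw-jig 0.02 F [-8.5 -2.5  7.1]
```

>>> drive_tool --commands '[[[0.1, 0.03, 0], [0, 0, 0]], [[0.18, 0.05, 0], [0, 0, 0]], [[0.18, 0.05, 0], [0, 0, 0]], [[-0.3, -0.08, 0], [0, 0, 0]], [[-1.0, -0.27, 0], [0, 0, 0]], [[-2, -0.52, 0.2], [0, 0, 0]], [[-2, -0.52, 3], [0, 0, 0]], [[-2, -0.52, 7], [0, 0, 0]], [[-2, -0.52, 8], [0, 0, 0]]]'

```text
time: 7.4
eef_pos: [0.5234, -0.0345, 0.0904]
orientation: [[-0.257, 0.966, 0.001], [0.966, 0.257, 0.002], [0.001, 0.001, -1.0]]
ft_force: [0.3, -1.4, -0.2]
gripper_width: 0.0695
```

>>> drive_tool --commands '[[[0.5, -0.4, 0], [0, 0, -8]], [[1.5, -1.2, 0], [0, 0, -17]], [[2.6, -2.1, 0], [0, 0, -26]], [[3.7, -3.1, 0], [0, 0, -36]], [[4.8, -4, 0], [0, 0, -46]], [[5.9, -4.9, 0], [0, 0, -56]], [[7, -5.8, 0], [0, 0, -66]], [[7.8, -6.5, 0], [0, 0, -76]], [[8.2, -6.8, 0], [0, 0, -85]], [[8.3, -6.9, 0], [0, 0, -90]]]' --jaw -0.36

```text
time: 8.65
eef_pos: [0.6061, -0.1037, 0.0898]
orientation: [[0.968, 0.253, 0.001], [0.253, -0.968, -0.001], [0.001, 0.001, -1.0]]
ft_force: [0.6, 0.1, 0.9]
gripper_width: 0.0279
```

Run:
```python
from jf import *
s=env.get_image("scene");t=env.get_image("top")
crop(s["color"],205,150,345,255,5,"pics/h2.png")
crop(t["color"],220,190,420,340,4,"pics/h.png")
tool()
```

```text
t 8.75 tool jig [-274.5   -0. ] z 0.0898 toolx yaw-jig -90.06 F [ 0.4  0.2 -0.2]
```

View pics/h2.png

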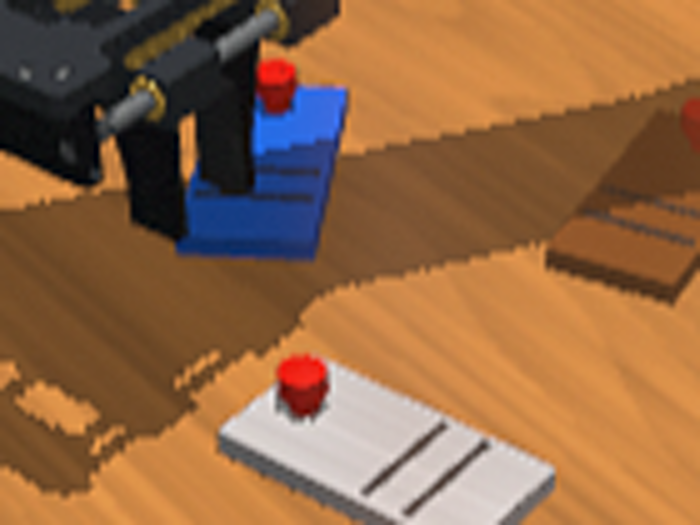

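View pics/h.png

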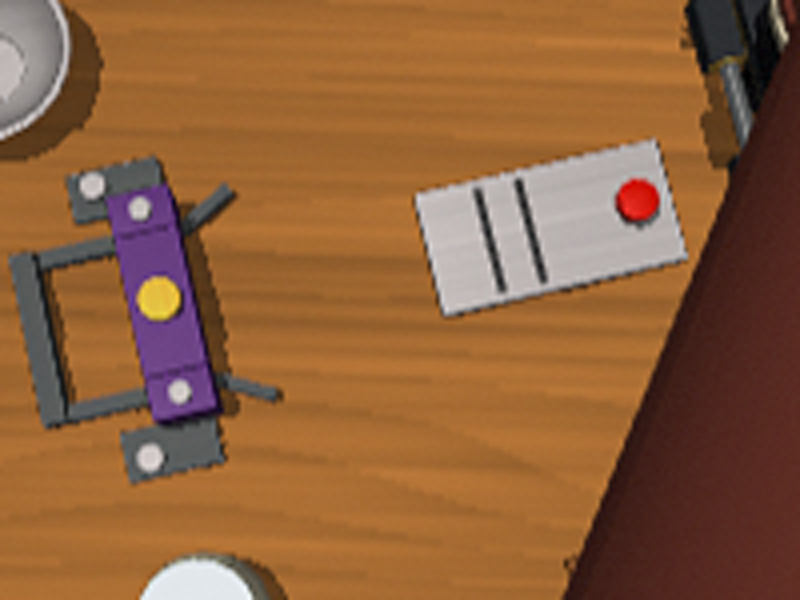

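Run:
```python
from jf import *
s=env.get_image("scene");t=env.get_image("top")
rel(JT,gauge(t,(315,215,400,275))[0])
corners(t,JT,4,np.array([220,190]),[(657,140),(415,193),(445,316),(688,258)])
# blue corners in scene (crop 5x, off 205,150): near corners
P=back(s,np.array([(180,240),(315,247),(348,88)])/5+[205,150],.012)[:,:2]*1000
print(tojig(JS,P).round(0))
```

```text
gauge centre in jig -184.4021703219666 2.118021442477418 yaw rel 0.01413314745023797
corners [[-244.7, -27.1], [-125.6, -28.5], [-125.4, 32.2], [-244.2, 31.8]] ctr [-185.     2.1] yaw -0.23
[[-339.   58.]
 [-290.   88.]
 [-355.  193.]]
```

>>> drive_tool --commands '[[[0, 0, -3], [0, 0, 0.1]], [[0, 0, -6.5], [0, 0, 0.1]], [[0, 0, -8.1], [0, 0, 0.1]], [[0, 0, -8.2], [0, 0, 0.1]], [[-0.1, 0.4, -8.2], [0, 0, 0.1]], [[-0.21, 0.8, -8.2], [0, 0, 0.1]], [[-0.31, 1.2, -8.2], [0, 0, 0.1]], [[-0.42, 1.6, -8.2], [0, 0, 0.1]], [[-0.42, 1.6, -8.2], [0, 0, 0.1]]]'

```text
time: 9.98
eef_pos: [0.6019, -0.087, 0.0082]
orientation: [[0.965, 0.261, 0.001], [0.261, -0.965, -0.0], [0.001, 0.001, -1.0]]
ft_force: [-0.6, -0.3, -0.3]
gripper_width: 0.0277
```

Run:
```python
from jf import *
s=env.get_image("scene")
crop(s["color"],205,150,345,255,5,"pics/i2.png")
tool()
```

```text
t 10.025 tool jig [-2.576e+02 -2.000e-01] z 0.0081 toolx yaw-jig -89.75 F [0.6 0.2 0.1]
```

View pics/i2.png

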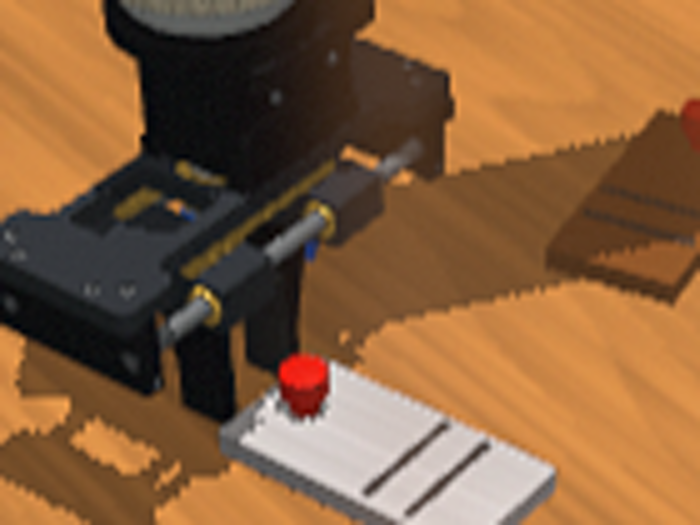

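>>> drive_tool --commands '[[[-0.05, 0.2, 0], [0, 0, 0]], [[-0.13, 0.5, 0], [0, 0, 0]], [[-0.27, 1, 0], [0, 0, 0]], [[-0.42, 1.6, 0], [0, 0, 0]], [[-0.58, 2.2, 0], [0, 0, 0]], [[-0.74, 2.8, 0], [0, 0, 0]], [[-0.9, 3.4, 0], [0, 0, 0]], [[-1.06, 4, 0], [0, 0, 0]], [[-1.17, 4.4, 0], [0, 0, 0]], [[-1.22, 4.6, 0], [0, 0, 0]]]'

```text
time: 11.28
eef_pos: [0.5896, -0.0409, 0.0081]
orientation: [[0.965, 0.261, 0.001], [0.261, -0.965, -0.0], [0.001, 0.001, -1.0]]
ft_force: [0.9, -3.8, 0.4]
gripper_width: 0.028
```

>>> drive_tool --commands '[[[-0.05, 0.2, 0], [0, 0, 0]], [[-0.13, 0.5, 0], [0, 0, 0]], [[-0.27, 1, 0], [0, 0, 0]], [[-0.42, 1.6, 0], [0, 0, 0]], [[-0.58, 2.2, 0], [0, 0, 0]], [[-0.69, 2.6, 0], [0, 0, 0]], [[-0.72, 2.7, 0], [0, 0, 0]]]'

```text
time: 12.15
eef_pos: [0.5823, -0.0134, 0.0081]
orientation: [[0.965, 0.262, 0.001], [0.262, -0.965, -0.0], [0.001, 0.0, -1.0]]
ft_force: [1.0, -4.3, -0.7]
gripper_width: 0.0276
```

Run:
```python
from jf import *
s=env.get_image("scene");t=env.get_image("top")
crop(s["color"],265,190,405,310,5,"pics/j2.png")
crop(t["color"],220,190,420,340,4,"pics/j.png")
tool()
```

```text
t 12.25 tool jig [-181.3   -0.3] z 0.0081 toolx yaw-jig -89.71 F [ 0.6 -1.9 -0.9]
```

View pics/j2.png

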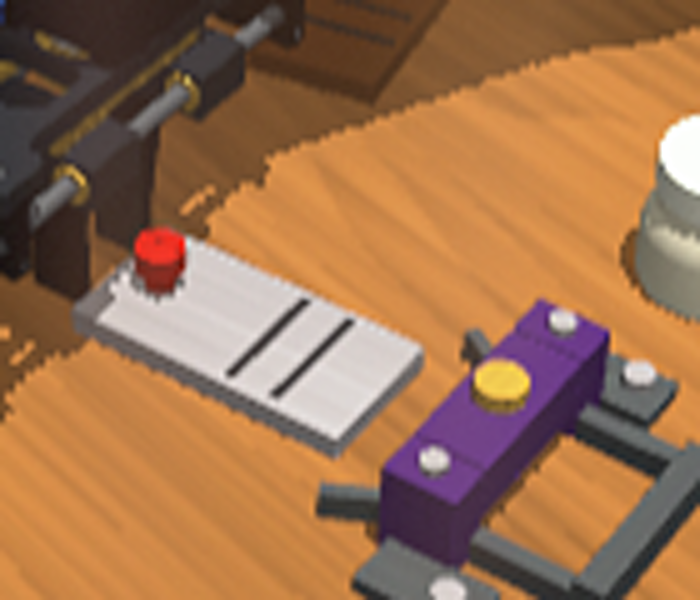

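View pics/j.png

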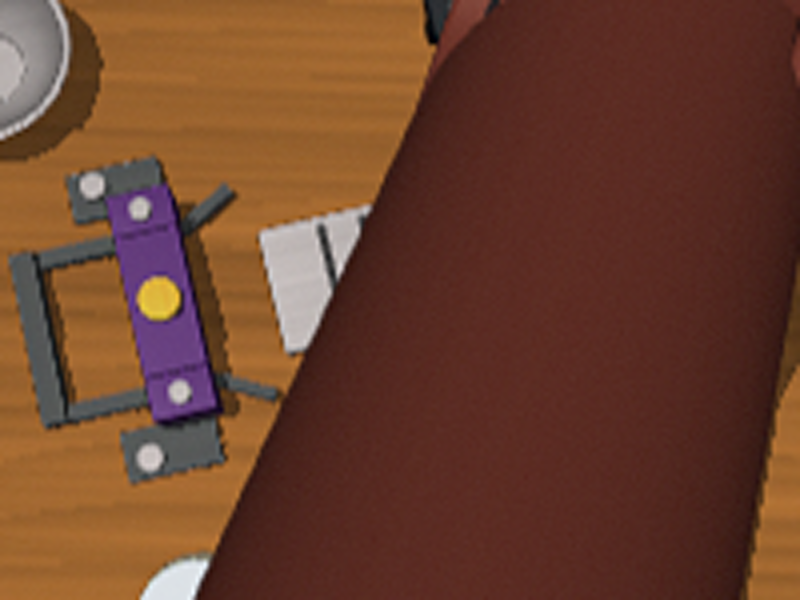

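Run:
```python
from jf import *
s=env.get_image("scene");t=env.get_image("top")
corners(s,JS,5,np.array([265,190]),[(75,317),(336,441),(423,353),(187,235)])
P=back(t,np.array([(260,231),(290,353)])/4+[220,190]-.4,.012)[:,:2]*1000
print(tojig(JT,P)); tool()
```

```text
corners [[-165.2, -30.7], [-49.7, -28.0], [-49.3, 28.9], [-159.4, 32.0]] ctr [-105.9    0.6] yaw -0.11
[[-49.74377355 -27.44335815]
 [-50.6500606   32.45454808]]
t 12.35 tool jig [-181.3   -0.3] z 0.0081 toolx yaw-jig -89.72 F [ 1.5 -1.3  0.1]
```

The gauge is straight, with its nose at x = -50 and 1–2 mm off the centre line. I'll go on into the mouth.

>>> drive_tool --commands '[[[-0.05, 0.2, 0], [0, 0, 0]], [[-0.13, 0.5, 0], [0, 0, 0]], [[-0.24, 0.9, 0], [0, 0, 0]], [[-0.35, 1.3, 0], [0, 0, 0]], [[-0.45, 1.7, 0], [0, 0, 0]], [[-0.56, 2.1, 0], [0, 0, 0]], [[-0.66, 2.5, 0], [0, 0, 0]], [[-0.77, 2.9, 0], [0, 0, 0]], [[-0.82, 3.1, 0], [0, 0, 0]]]'

```text
time: 13.48
eef_pos: [0.5741, 0.0179, 0.0081]
orientation: [[0.965, 0.262, 0.001], [0.262, -0.965, 0.0], [0.001, -0.0, -1.0]]
ft_force: [1.2, -3.8, -0.9]
gripper_width: 0.0277
```

>>> drive_tool --commands '[[[-0.05, 0.2, 0], [0, 0, 0]], [[-0.11, 0.4, 0], [0, 0, 0]], [[-0.19, 0.7, 0], [0, 0, 0]], [[-0.27, 1.0, 0], [0, 0, 0]], [[-0.35, 1.3, 0], [0, 0, 0]], [[-0.43, 1.6, 0], [0, 0, 0]], [[-0.5, 1.9, 0], [0, 0, 0]]]'

```text
time: 14.35
eef_pos: [0.569, 0.0371, 0.0081]
orientation: [[0.965, 0.262, 0.001], [0.262, -0.965, 0.0], [0.001, -0.0, -1.0]]
ft_force: [0.5, -3.8, -0.4]
gripper_width: 0.0275
```

Run:
```python
from jf import *
s=env.get_image("scene")
crop(s["color"],285,200,415,315,5,"pics/k2.png")
tool()
```

```text
t 14.4 tool jig [-128.5   -0.5] z 0.0081 toolx yaw-jig -89.68 F [ 1.6 -4.4  0.7]
```

View pics/k2.png

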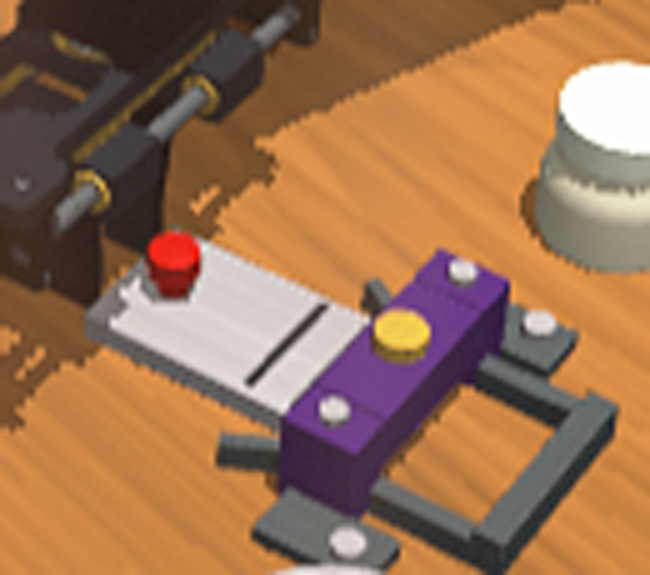

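The nose has gone under the bridge with normal sliding force, about 4 N. I'll push on.

>>> drive_tool --commands '[[[-0.05, 0.2, 0], [0, 0, 0]], [[-0.11, 0.4, 0], [0, 0, 0]], [[-0.19, 0.7, 0], [0, 0, 0]], [[-0.27, 1.0, 0], [0, 0, 0]], [[-0.35, 1.3, 0], [0, 0, 0]], [[-0.43, 1.6, 0], [0, 0, 0]], [[-0.5, 1.9, 0], [0, 0, 0]], [[-0.58, 2.2, 0], [0, 0, 0]], [[-0.66, 2.5, 0], [0, 0, 0]], [[-0.69, 2.6, 0], [0, 0, 0]]]'

```text
time: 15.65
eef_pos: [0.562, 0.0639, 0.0081]
orientation: [[0.965, 0.262, 0.001], [0.262, -0.965, 0.001], [0.001, -0.0, -1.0]]
ft_force: [1.1, -4.7, 0.6]
gripper_width: 0.0275
```

>>> drive_tool --commands '[[[-0.05, 0.2, 0], [0, 0, 0]], [[-0.11, 0.4, 0], [0, 0, 0]], [[-0.19, 0.7, 0], [0, 0, 0]], [[-0.27, 1.0, 0], [0, 0, 0]], [[-0.35, 1.3, 0], [0, 0, 0]], [[-0.43, 1.6, 0], [0, 0, 0]], [[-0.46, 1.75, 0], [0, 0, 0]]]'

```text
time: 16.52
eef_pos: [0.5573, 0.0816, 0.0081]
orientation: [[0.965, 0.263, 0.001], [0.263, -0.965, 0.001], [0.001, -0.0, -1.0]]
ft_force: [0.1, -4.8, -0.0]
gripper_width: 0.0277
```

Run:
```python
from jf import *
s=env.get_image("scene")
crop(s["color"],285,200,415,315,5,"pics/l2.png")
tool()
```

```text
t 16.575 tool jig [-82.8  -0.5] z 0.0081 toolx yaw-jig -89.64 F [-0.  -3.9  0.5]
```

View pics/l2.png

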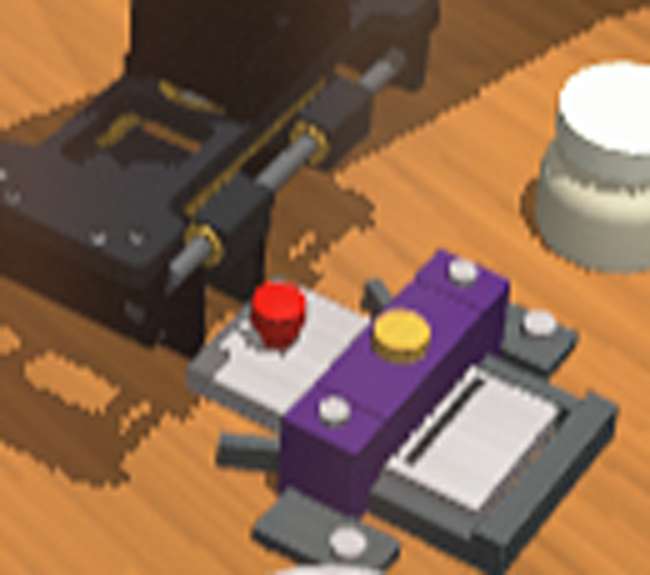

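About 7 mm is left. I'll creep and watch the force.

>>> drive_tool --commands '[[[-0.03, 0.1, 0], [0, 0, 0]], [[-0.05, 0.2, 0], [0, 0, 0]], [[-0.08, 0.3, 0], [0, 0, 0]], [[-0.11, 0.4, 0], [0, 0, 0]], [[-0.13, 0.5, 0], [0, 0, 0]], [[-0.13, 0.5, 0], [0, 0, 0]]]'

```text
time: 17.32
eef_pos: [0.5559, 0.087, 0.008]
orientation: [[0.965, 0.263, 0.0], [0.263, -0.965, 0.001], [0.001, -0.001, -1.0]]
ft_force: [1.3, -4.9, 1.2]
gripper_width: 0.0277
```

>>> drive_tool --commands '[[[-0.01, 0.05, 0], [0, 0, 0]], [[-0.03, 0.1, 0], [0, 0, 0]], [[-0.04, 0.15, 0], [0, 0, 0]], [[-0.04, 0.15, 0], [0, 0, 0]]]'

```text
time: 17.82
eef_pos: [0.5557, 0.0875, 0.0081]
orientation: [[0.965, 0.262, 0.001], [0.262, -0.965, -0.0], [0.001, 0.0, -1.0]]
ft_force: [2.2, -7.3, -0.1]
gripper_width: 0.0278
```

>>> drive_tool --commands '[[[-0.03, 0.1, 0], [0, 0, 0]], [[-0.05, 0.2, 0], [0, 0, 0]], [[-0.05, 0.2, 0], [0, 0, 0]], [[-0.05, 0.2, 0], [0, 0, 0]]]'

```text
time: 18.32
eef_pos: [0.5556, 0.0876, 0.0081]
orientation: [[0.965, 0.261, 0.002], [0.261, -0.965, -0.002], [0.001, 0.003, -1.0]]
ft_force: [2.0, -9.8, -0.7]
gripper_width: 0.0276
```

Run:
```python
from jf import *
s=env.get_image("scene");t=env.get_image("top")
crop(s["color"],285,200,415,315,6,"pics/m2.png")
crop(t["color"],210,190,360,330,4,"pics/m.png")
tool()
```

```text
t 18.425 tool jig [-76.8  -0.4] z 0.0081 toolx yaw-jig -89.75 F [ 2.8 -9.6 -0.3]
```

View pics/m2.png

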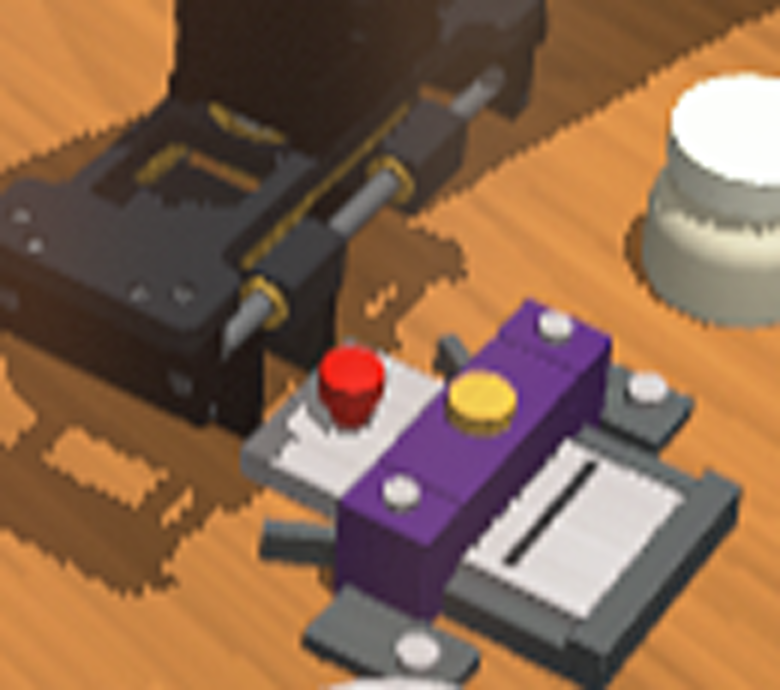

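View pics/m.png

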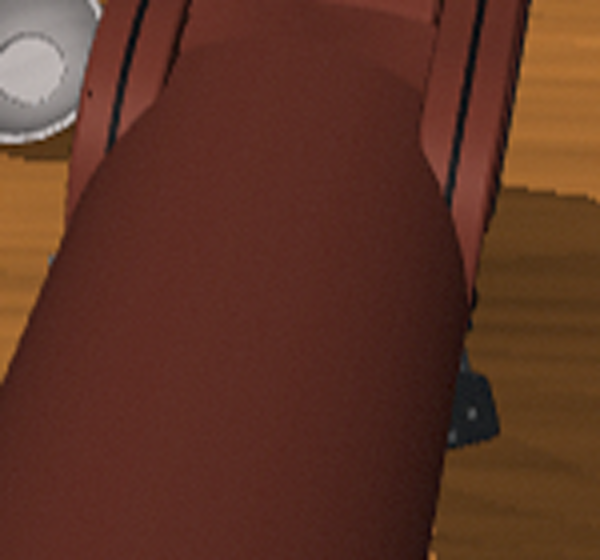

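The nose meets the stop: no more travel while the force rises to 10 N. One slightly firmer nudge, then I back off and lift.

>>> drive_tool --commands '[[[-0.08, 0.3, 0], [0, 0, 0]], [[-0.1, 0.4, 0], [0, 0, 0]], [[-0.1, 0.4, 0], [0, 0, 0]]]'

```text
time: 18.8
eef_pos: [0.5551, 0.0878, 0.0082]
orientation: [[0.966, 0.258, 0.003], [0.258, -0.966, -0.006], [0.001, 0.007, -1.0]]
ft_force: [4.3, -14.9, -0.6]
gripper_width: 0.0278
```

>>> drive_tool --commands '[[[0.1, -0.3, 0], [0, 0, 0]], [[0.27, -1, 0], [0, 0, 0]], [[0.53, -2, 0], [0, 0, 0]], [[0.8, -3, 0], [0, 0, 0]], [[0.9, -3.5, 3], [0, 0, 0]], [[1, -4, 8], [0, 0, 0]], [[1.5, -7, 12], [0, 0, 0]], [[2, -12, 13], [0, 0, 0]], [[3, -17, 13], [0, 0, 0]], [[3, -18, 13], [0, 0, 0]]]'

```text
time: 20.05
eef_pos: [0.5849, -0.0971, 0.1388]
orientation: [[0.968, 0.253, 0.004], [0.253, -0.967, -0.008], [0.002, 0.009, -1.0]]
ft_force: [-0.7, 0.7, -0.2]
gripper_width: 0.0283
```

Run:
```python
from jf import *
s=env.get_image("scene");t=env.get_image("top")
crop(s["color"],305,215,415,315,7,"pics/n2.png")
cv2.imwrite("pics/n_full.png",s["color"])
crop(t["color"],210,210,310,310,6,"pics/n.png")
cv2.imwrite("pics/n_tfull.png",t["color"])
tool()
```

```text
t 20.15 tool jig [-259.9   18. ] z 0.1382 toolx yaw-jig -90.08 F [-0.2  1.4 -1.1]
```

View pics/n2.png

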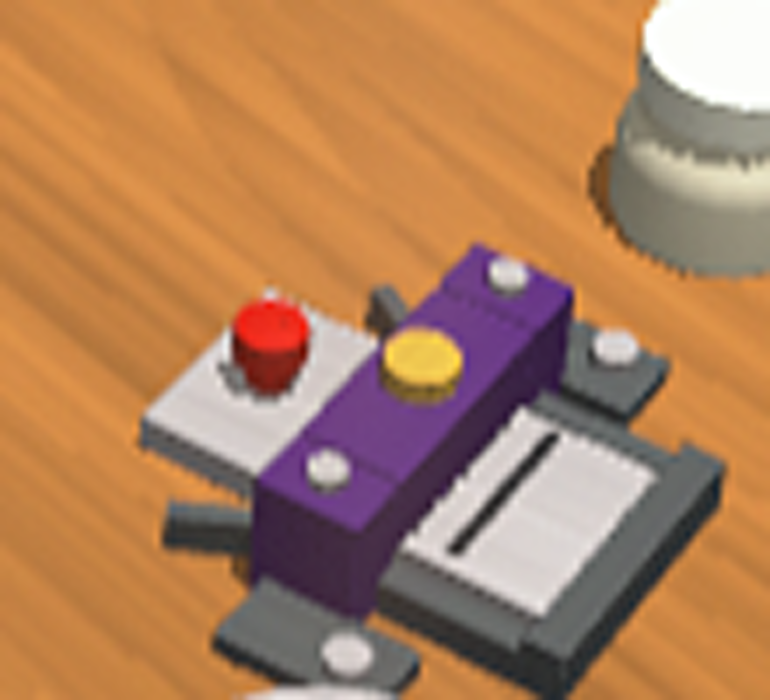

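View pics/n.png

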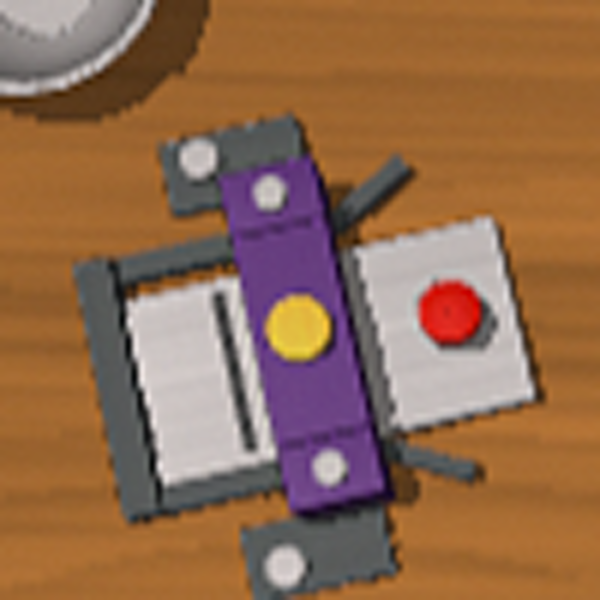

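View pics/n_tfull.png

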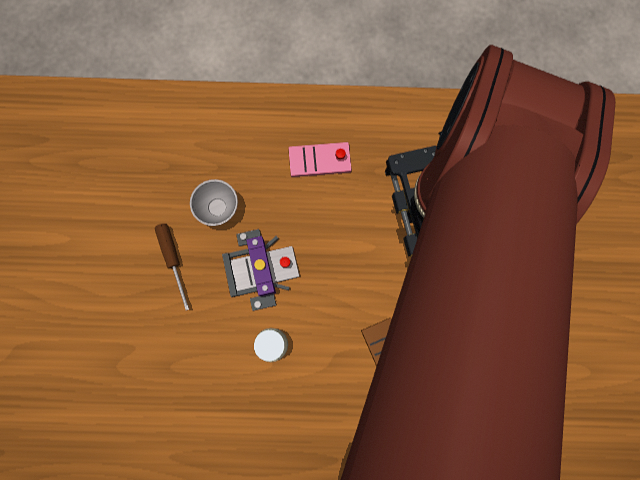

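The gauge lies home visually, and the dish, tub and driver are unmoved. I'll measure nose and tail, because a thin dark band shows at the stop.

Run:
```python
from jf import *
s=env.get_image("scene");t=env.get_image("top")
f=lambda im,q,sc,off,p,z:tojig(q,back(im,np.array(p)/sc+off-.4,z)[:,:2]*1000).round(1).tolist()
o=np.array([210,210])
print("top nose",f(t,JT,6,o,[(127,298),(163,487)],.012),"tail",f(t,JT,6,o,[(494,218),(541,400)],.012),"stop",f(t,JT,6,o,[(110,260),(158,508)],.018))
o=np.array([305,215])
print("scene nose",f(s,JS,7,o,[(655,467),(546,612)],.012),"tail",f(s,JS,7,o,[(143,418),(270,292)],.012),"stop",f(s,JS,7,o,[(680,450),(530,640)],.018))
c=cv2.resize(t["color"][225:305,220:270],None,fx=12,fy=12,interpolation=cv2.INTER_NEAREST)[150:750]
c=cv2.convertScaleAbs(c,alpha=1.6,beta=20)
cv2.imwrite("pics/o.png",c)
```

```text
top nose [[53.8, -28.4], [54.7, 32.3]] tail [[-63.9, -26.9], [-65.3, 32.9]] stop [[55.7, -40.2], [56.7, 39.0]]
scene nose [[50.1, 33.4], [52.2, -25.8]] tail [[-64.4, -27.8], [-64.0, 31.3]] stop [[54.6, 36.7], [55.8, -41.1]]
```

View pics/o.png

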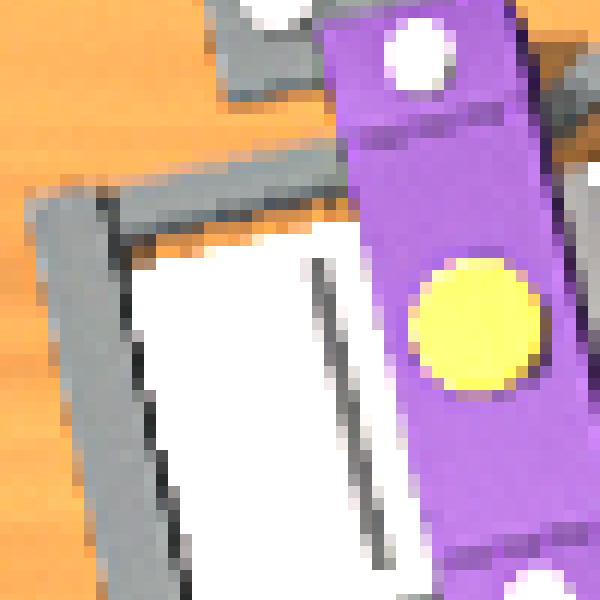

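The dark strip is the stop's own inner face, since it runs on above the rail too. No wood shows between nose and stop, and the tail is at about -65 mm. Handing in.

Run:
```python
from cell import env
print(env.finish_job())
```

```text
the job is handed in; nothing more can be done
None
```

I pushed the grey steel gauge through the mouth and under the bridge to the end stop, and handed the job in at about 20 s. First I slid it about 14 mm sideways with both open fingertips to centre and square it. Then I pushed it in by its tail face with two fingertips either side of the centre, backed off and lifted clear.

**Last checks**
- **At the stop:** travel ended while the push force rose from about 5 N to 15 N.
- **Position:** afterwards the tail measured -64 to -65 mm from the jig centre (nominal -65). The nose measured 54 to 55 mm in the top camera (nominal 55), and no bench showed between nose and stop.
- **Bystanders and contact:** the dish, tub and screwdriver look unmoved, and I saw no contact with the knob. The gripper was well clear, 14 cm above the bench.

**Where readings disagreed**
- **Nose position:** the scene camera read the nose at 50 to 52 mm. I put that down to the taller stop bar hiding the nose edge from that side, and relied on the top camera and the tail.
- **World position:** the two cameras differed by about 4 mm, so I measured everything relative to the jig within each camera.
- **Vertical force:** during the sideways push the wrist showed an upward force of up to about 7 N. I did not trace the cause, and it was gone once the fingers backed off.

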